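Make up two guest laundry kits

TASK

Make up the two guest kits from the stock on the worktop. Long tray: the clothes peg lying flat in the wide pocket, one reel of thread standing in the middle pocket and the stain stick standing in the other end pocket. Short tray: the other reel standing in the wide pocket and the white tablet bottle standing in the narrow pocket; leave the black cap, the tiny vial and the matchbox where they are.

Things in the scene. Friction and masses are not known exactly. Their poses are not given: they have to be found in the camera images.
- long_tray: Grey plastic tray, fixed to the worktop, low rim, its origin at the centre of its underside, x across, y along its length; floor 3 mm thick, rim 6 mm thick and 12 mm high, dividers 4 mm thick and 10 mm high above the worktop. The longer tray: 108 x 234 mm, three pockets in a row, each 96 mm in x. Wide pocket (86 mm in y) at the -y end, centre y = -68 mm; middle pocket (64 mm) centre y = +11 mm; end pocket (64 mm) at the +y end, centre y = +79 mm.
- short_tray: Grey plastic tray, fixed to the worktop, low rim, its origin at the centre of its underside, x across, y along its length; floor 3 mm thick, rim 6 mm thick and 12 mm high, dividers 4 mm thick and 10 mm high above the worktop. The shorter tray: 108 x 166 mm, two pockets, each 96 mm in x. Narrow pocket (64 mm in y) at the -y end, centre y = -45 mm; wide pocket (86 mm) at the +y end, centre y = +34 mm.
- reel_a: Reel of white thread on a wooden spool, standing, 29 mm across its two flanges (each 6 mm thick; only the flanges can be gripped, the core is thin), 40 mm high; origin at the centre of its underside, z up its axis. One of two alike.
- reel_b: The other reel of white thread, exactly like reel_a: standing, 29 mm across, 40 mm high; origin at the centre of its underside, z up its axis.
- stain_stick: Stain stick: standing slim round white stick with a green cap, 29 mm in diameter, 99 mm high; origin at the centre of its underside, z up its axis.
- peg: Wooden clothes peg lying flat, 15 mm wide (x), 72 mm long (y), 12 mm high; origin at the centre of its underside. It does not open.
- pill_bottle: White tablet bottle with a ribbed white screw cap, standing, 37 mm in diameter (cap 36 mm, from 58 mm up), 78 mm high; origin at the centre of its underside, z up its axis.
- mini_vial: Tiny plain white vial, 18 mm in diameter, 40 mm high, standing among the stock; belongs to neither kit. Origin at the centre of its underside.
- black_cap: Small black screw cap, 30 mm in diameter, 18 mm high, lying flat behind the right-hand tray; belongs to neither kit. Origin at the centre of its underside.
- matchbox: Red matchbox lying behind the stock, 36 x 54 x 16 mm; belongs to neither kit. Origin at the centre of its underside.
Not all that is in view belongs to the job. Leave any yellow look-alike of the pill_bottle alone. What is shaped like the reel_a but green is not meant.

How it is judged:
By the outcome, as a careful person would: the job done as asked, in the order asked, and still so for the second after the job is handed in, with the robot touching nothing.
It also fails if it takes over 134 s, if anything falls off the work surface, if the arm or the gripper's body presses on something with over 40 N, if the wrist force passes 120 N, or if a joint passes its speed limit or range.

ROBOT

A 6-joint arm with a two-finger parallel gripper is mounted at the origin on a cart in front of the work surface, level with it; the furniture and walls round the work are solid. World frame = base frame: x ahead of the robot, y to its left, z up, the work surface at z = 0. Lengths are in mm, angles in rad, forces in N, time in s.
With the tool pointing down it reaches from about 350 to 775 mm from the base axis. Payload 7.3 kg.
Tool frame: the origin (TCP) lies at the very end of the fingers, on their centre line; the grasp point (between the pads) lies 19 mm behind it; z points along the fingers, y is the line along which they close (so a half turn about z gives the same grasp; the last joint's range is limited). The gripper opens to 92 mm and grips with 3 to 60 N. Pads are 19 mm wide; open, the fingers measure 130 mm over their backs; the gripper's body (75 mm by 190 mm) begins 47 mm behind the grasp point.
Start: joints at [1.126, 0.342, 1.524, -0, 1.275, -0.146], TCP at [154.531, 501.762, 226.741] pointing down, gripper open.
Joint ranges: [-2.53, 2.53], [-0.77, 2.02], [0.04, 2.7], [-1, 4.14], [0.28, 2.66], [-3.11, 3.11]. Speed limits (rad/s): [2.57, 2.57, 3.14, 3.14, 3.14, 3.14].

INTERFACE

Orientations are given as [roll, pitch, yaw] about the fixed x, y, z axes, in that order (R = Rz(yaw) Ry(pitch) Rx(roll)).
In Python, from plant import * gives the robot as it stands.
- The arm moves only by the tool arm_command, never from a script. Its arguments are lists of equal length, an entry for each row: "gripper": the finger opening in mm, from 0 to 91.8; "dp": the shift along the tool's x, y, z in units of 25 mm (1.0 is 25 mm), a list of three; "twist": the turn about the tool's z in units of 5 degrees (1.0 is 5 degrees). A call has exactly 5 rows; each row shifts and turns the commanded pose from where the row before left it, along the tool's axes as they then stand; what a row does not reach is not made up. A row lasts 1/8 s, in which the tool goes at most 62.5 mm and 10.7 degrees, less where a joint would pass 70% of its speed; a pose out of reach is approached as far as the arm can. A call is refused whole if a number of a shift passes 1 or a number of a turn 1, either way. A call with a gripper value outside its range is refused whole. The fingers move at their own pace and stop on an object; the grip force is fixed at half the most. Time passes only in rows, so rows that do not move let the fingers close, or fill a call up. It gives the time, the measured TCP pose, the force, the opening and the grip force at its end, in the units of the state.
- get_obs(): the state, without advancing time (a new reading comes with each control period).
- capture(name): name is "scene" or "top"; returns the picture (384x512x3 uint8, red, green, blue); there is no depth.
- get_calibration(name): a dict with "mtx" (3x3 intrinsics, pixels), "position" and "attitude" of the camera in the world. Camera axes: x right, y down, z forward; pixel columns grow to the right and rows downward; lengths in mm; the calibration is good to about 2 mm. A picture is of the moment at which its call begins. get_calibration takes no time and is no camera call.
- close_job(): hands the job in; it is judged then, once.
The state is a dict: "time": time; "joint_positions": joint angles; "dq": joint speeds; "tau": joint torques, N m; "tool_pos": TCP position; "tcp_rot": TCP orientation; "contact_force": force on the tool from outside, world axes, zero at the start; "moment": the same for the moment, N m; "grip_width": finger opening in mm; "finger_force": force on a finger pad.
Only numpy, scipy, OpenCV 4.12 (cv2) and the standard library are available. Lean on these libraries where they do the work, as an engineer would, in place of code of your own. Each camera call takes 0.05 s, during which the arm holds its last target. There are 200 camera calls.

## Working session

There is one attempt and no reset: what is moved stays moved. The work goes in short steps, Python scripts to look and compute and a tool call to move; the robot and the scene stay as the last step left them, time stands still between calls to the robot, and variables do not carry over. Pictures are saved under pics/ and viewed, at most 14 in all, crops included, and the job is handed in when it is done.

Besides the shell and the picture viewer there is one more tool, called after "Call:" in YAML: its name, and indented under it one key for each argument. arm_command: Moves the arm, as the interface text tells. Its arguments: {"type":"object","properties":{"gripper":{"type":"array"},"dp":{"type":"array"},"twist":{"type":"array"}},"required":["gripper","dp","twist"]}

```bash
mkdir -p pics
python3 - <<'E'
from plant import *
import cv2
for n in("scene","top"):
    c=get_calibration(n);print(n,c)
    im=capture(n);cv2.imwrite(f"pics/{n}0.png",cv2.cvtColor(im,cv2.COLOR_RGB2BGR))
    cv2.imwrite(f"pics/{n}0b.png",cv2.resize(cv2.cvtColor(im,cv2.COLOR_RGB2BGR),(800,600),interpolation=cv2.INTER_CUBIC))
print(get_obs())
E
```

```text
scene {'mtx': array([[440.71895763,   0.        , 254.46260394],
       [  0.        , 440.71895763, 198.03871106],
       [  0.        ,   0.        ,   1.        ]]), 'position': array([162.55007132, 422.50550393, 958.54934869]), 'attitude': array([-2.59192864, -0.00369086, -2.43479102])}
top {'mtx': array([[426.64519201,   0.        , 255.84536263],
       [  0.        , 426.64519201, 195.51209591],
       [  0.        ,   0.        ,   1.        ]]), 'position': array([ 296.48363705,  -32.16619059, 1342.07624763]), 'attitude': array([-2.95349448,  0.00720634, -1.56285216])}
{'time': 0.1, 'joint_positions': array([ 1.12597157e+00,  3.42646955e-01,  1.52493284e+00, -1.35728471e-05,
        1.27536521e+00, -1.46026892e-01]), 'dq': array([-0.00156505,  0.00056278, -0.00248256,  0.00047741, -0.0015053 ,
        0.00040707]), 'tau': array([ 2.36665393e-03, -4.31997728e+01, -2.44696230e+01,  7.20825372e-02,
        5.24606660e-02, -6.51111532e-05]), 'tool_pos': array([154.3853793 , 501.41193025, 226.11364599]), 'tcp_rot': array([-3.14025281e+00, -1.83937270e-04,  2.84279862e+00]), 'contact_force': array([ 0.50201749, -0.24002767, -0.02717389]), 'moment': array([ 0.01466352, -0.01946604, -0.00150736]), 'finger_force': 0.0, 'grip_width': 91.80537587364694}
```

View pics/scene0b.png

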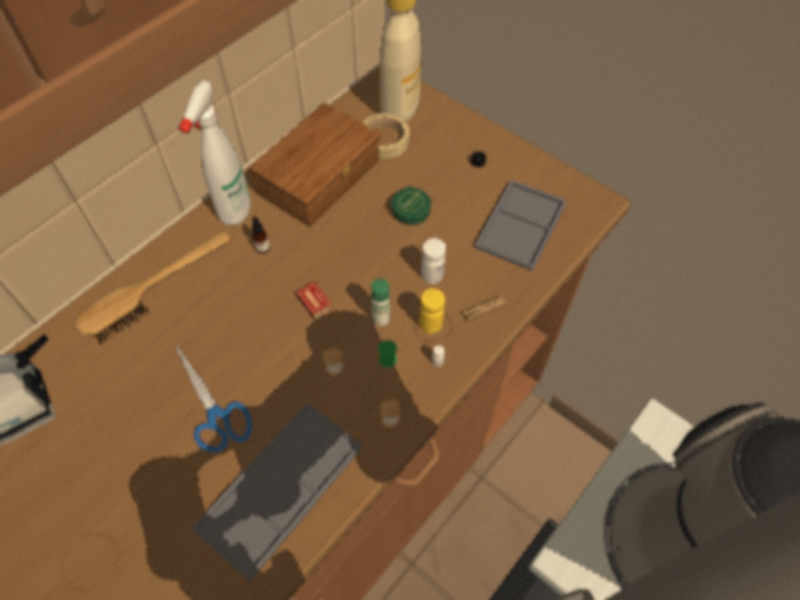

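View pics/top0b.png

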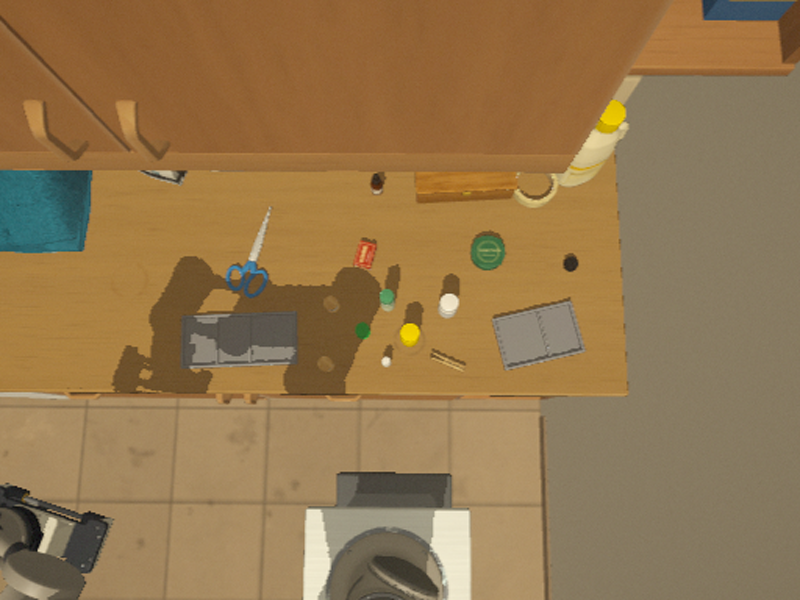

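The scene view (800x600) shows the two white-thread reels in the shadow at (333,360) and (391,412), with the green one at (387,353). The stain stick is at (380,302), the white bottle at (433,260), the yellow look-alike at (432,311), the peg at (483,307) and the vial at (438,355). The short tray is at (520,223) and the long tray at (277,492).

The top view shows the reels at (331,303) and (325,363), stick at (387,298), bottle at (448,305), peg at (448,358), short tray at (538,334) and long tray at (240,340).

```bash
cat > h.py <<'E'
import numpy as np,cv2
from scipy.spatial.transform import Rotation as Ro
from plant import *
def ray(cal,px):
    d=Ro.from_euler('xyz',cal['attitude']).apply(np.linalg.solve(cal['mtx'],[px[0],px[1],1.]));return cal['position'],d
def plane(cal,px,z):
    p,d=ray(cal,px);return p+d*(z-p[2])/d[2]
def proj(cal,P):
    q=cal['mtx']@Ro.from_euler('xyz',cal['attitude']).inv().apply(np.array(P)-cal['position']);return q[:2]/q[2]
def comps(m,a=8):
    n,l,s,c=cv2.connectedComponentsWithStats(m.astype(np.uint8))
    return [(s[i],c[i],l==i) for i in range(1,n) if s[i][4]>=a]
E
cat > m.py <<'E'
from h import *
roi={'scene':(100,100,380,375),'top':(100,110,400,250)}
for n in roi:
    c=get_calibration(n);im=cv2.imread(f'pics/{n}0.png');hsv=cv2.cvtColor(im,cv2.COLOR_BGR2HSV)
    x0,y0,x1,y1=roi[n];R=np.zeros(im.shape[:2],bool);R[y0:y1,x0:x1]=1
    H,S,V=cv2.split(hsv)
    for nm,m in dict(lowS=(S<75)&(V>35),green=(H>45)&(H<95)&(S>70)&(V>35),yellow=(H>20)&(H<35)&(S>180)&(V>120)).items():
        for s,cc,mk in comps(m&R,10):
            r=cv2.minAreaRect(np.argwhere(mk)[:,::-1].astype(np.float32))
            print(n,nm,s,cc.round(1),np.round(cv2.boxPoints(r)).astype(int).tolist() if s[4]>300 else '', 'z0',plane(c,cc,0)[:2].round())
    crop=im[150:360,130:390] if n=='scene' else im[170:250,100:300]
    k=3 if n=='scene' else 4
    cv2.imwrite(f'pics/{n}c.png',np.clip(cv2.resize(crop,None,fx=k,fy=k,interpolation=cv2.INTER_CUBIC)[:600]*1.6,0,255).astype(np.uint8))
E
python3 m.py
```

```text
scene lowS [129 100  31  43 957] [144.9 119.4] [[128, 100], [152, 94], [163, 139], [139, 145]] z0 [950. -23.]
scene lowS [366 100  14  11  60] [373.2 104.1]  z0 [ 487. -500.]
scene lowS [ 304  116   58   56 1890] [332.8 143.4] [[303, 157], [326, 111], [362, 129], [339, 174]] z0 [ 492. -302.]
scene lowS [270 153  15  28 346] [276.9 166.3] [[269, 179], [271, 152], [285, 153], [282, 181]] z0 [ 560. -141.]
scene lowS [373 167   7  15  36] [377.1 175.2]  z0 [ 342. -291.]
scene lowS [343 183  37  83 893] [367.2 228.6] [[342, 252], [372, 183], [406, 197], [376, 266]] z0 [ 275. -139.]
scene lowS [238 191  11  15 106] [242.8 196.6]  z0 [567. -10.]
scene lowS [277 222   7  12  73] [280.  227.3]  z0 [439.  -3.]
scene lowS [115 225  47  65 357] [134.8 259.5] [[115, 225], [153, 219], [164, 285], [126, 291]] z0 [644. 285.]
scene lowS [211 234   6   4  11] [213.5 235.4]  z0 [548. 119.]
scene lowS [ 124  259  107  112 5224] [176.7 313.6] [[122, 339], [194, 253], [232, 285], [160, 371]] z0 [477. 311.]
scene lowS [146 261  12  19  52] [151.7 269.9]  z0 [595. 277.]
scene lowS [127 274  16  12  47] [135
[... 822 characters left out ...]
5  193   59   44 1766] [344.1 214.3] [[315, 204], [366, 191], [374, 225], [323, 237]] z0 [ 493. -301.]
top lowS [244 194   8   5  24] [248. 196.]  z0 [550.   5.]
top lowS [ 116  199   74   37 2486] [152.5 217.1] [[115, 202], [189, 199], [190, 233], [116, 235]] z0 [480. 307.]
top lowS [244 228   6   7  31] [246.7 231. ]  z0 [438.   7.]
top green [302 151  21  22 313] [311.6 161.1] [[302, 151], [322, 151], [322, 172], [302, 172]] z0 [ 667. -201.]
top green [243 185   9  10  74] [247.2 189.4]  z0 [572.   8.]
top green [228 206   9  11  74] [231.8 211.4]  z0 [500.  56.]
top yellow [296 123   5   2  10] [298.  123.5]  z0 [ 795. -158.]
top yellow [256 207  13  15 163] [261.9 213.8]  z0 [493. -40.]
```

View pics/scenec.png

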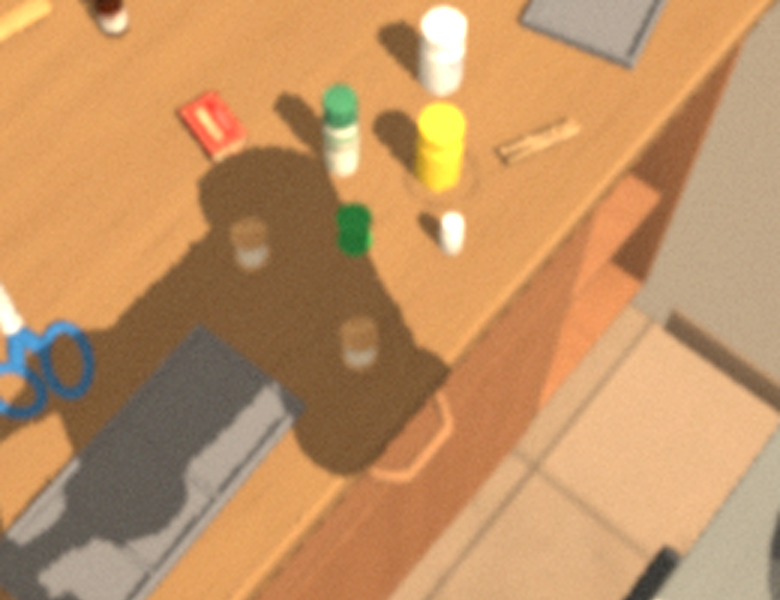

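View pics/topc.png

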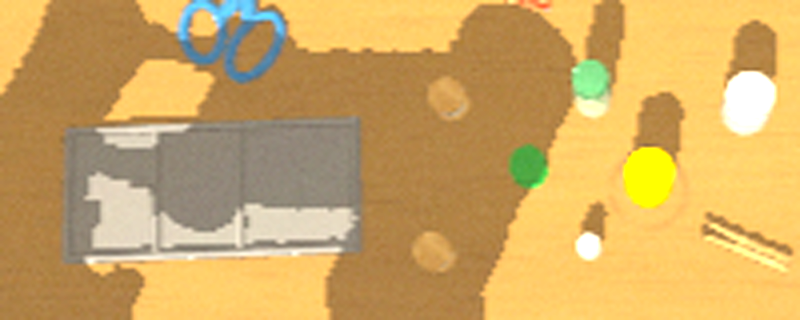

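Enlarged crops: the two reels with wooden flanges and white thread sit in the shadow at scene-crop (250,232) and (359,330), and top-crop (447,96) and (433,250). They fit reel_a and reel_b. The third reel shape at (354,230) is solid green, so it is excluded. The bottle meant is the white one at (443,50), not the yellow one at (440,147). The stick with the green cap is at (340,130) and the peg at (540,140).

Run:
```python
from h import *
S=lambda x,y:(x/3+130-.33,y/3+150-.33)
T=lambda x,y:(x/4+100-.37,y/4+170-.37)
cs,ct=get_calibration('scene'),get_calibration('top')
for n,z,s,t in [('r1',40,(250,232),(447,96)),('r2',40,(359,330),(433,250)),('stick',99,(340,95),(590,77)),('pill',78,(445,20),(752,96)),
 ('peg',12,(540,140),(747,243)),('pegend1',12,(501,154),(706,222)),('pegend2',12,(577,126),(789,263)),('green',40,(354,215),(528,166)),('yel',78,(442,115),(650,177)),('vial',40,(453,220),(588,246)),
 ('LT -y+x',12,(200,328),(358,118)),('LT -y-x',12,(302,405),(359,250)),('LT +y+x',12,(0,540),(67,130)),('LT+y-x',12,(0,0),(67,261))]:
    print(n,plane(cs,S(*s),z)[:2].round(1),plane(ct,T(*t),z)[:2].round(1))
for n,c,b in [('Ls',cs,[[122,339],[194,253],[232,285],[160,371]]),('Lt',ct,[[115,202],[189,199],[190,233],[116,235]]),('Ss',cs,[[303,157],[326,111],[362,129],[339,174]]),('St',ct,[[315,204],[366,191],[374,225],[323,237]])]:
    P=np.array([plane(c,p,12)[:2] for p in b]);r=cv2.minAreaRect(P.astype(np.float32));print(n,P.round().tolist(),r)
```

```text
r1 [547.5 116.4] [549.3 117.6]
r2 [428.5 123.6] [429.3 125. ]
stick [552.3   2.6] [552.9   4.8]
pill [ 545.  -120.5] [ 543.4 -117. ]
peg [ 433.9 -115.4] [ 439.4 -116.8]
pegend1 [450.4 -83.1] [455.6 -84.8]
pegend2 [ 418.5 -147. ] [ 424.  -149.4]
green [495.6  52. ] [494.7  53.5]
yel [487.9 -46. ] [481.2 -40.4]
vial [433.5   4.7] [433.2   6.5]
LT -y+x [531.1 193.3] [536.5 191. ]
LT -y-x [429.4 188.2] [431.7 186.3]
LT +y+x [524.7 401.8] [525.3 421.6]
LT+y-x [891.3  82.1] [421.4 414.4]
Ls [[522.0, 425.0], [546.0, 186.0], [426.0, 186.0], [415.0, 417.0]] ((477.2281188964844, 301.26190185546875), (119.54876708984375, 240.33016967773438), 4.3345947265625)
Lt [[526.0, 426.0], [537.0, 191.0], [429.0, 184.0], [421.0, 416.0]] ((477.3431701660156, 305.1398620605469), (108.15805053710938, 236.8987274169922), 2.73976469039917)
Ss [[522.0, -203.0], [571.0, -377.0], [455.0, -388.0], [417.0, -220.0]] ((493.8826904296875, -298.5715637207031), (114.89266204833984, 187.26380920410156), 12.967090606689453)
St [[524.0, -208.0], [566.0, -370.0], [458.0, -391.0], [420.0, -231.0]] ((492.9886169433594, -300.3541259765625), (110.09200286865234, 170.05856323242188), 13.579185485839844)
```

Call:
arm_command:
  gripper: [60,60,60,60,60]
  dp:
    - [-0.8,0.3,0]
    - [-0.8,0.4,0]
    - [-0.8,0.4,0]
    - [-0.8,0.5,0]
    - [-0.8,0.6,0]
  twist: [1,1,1,1,1]

```text
time: 0.72
tool_pos: [269.6, 504.2, 226.3]
tcp_rot: [-3.141, 0.0, 2.404]
contact_force: [0.2, 0.1, 0.1]
grip_width: 59.7
finger_force: 0.0
```

Call:
arm_command:
  gripper: [50,50,50,50,50]
  dp:
    - [-0.8,0.7,0]
    - [-0.7,0.8,0]
    - [-0.7,0.8,0]
    - [-0.6,0.9,0]
    - [-0.6,0.9,0]
  twist: [1,1,1,1,1]

```text
time: 1.35
tool_pos: [403.4, 499.9, 226.1]
tcp_rot: [-3.141, 0.0, 1.967]
contact_force: [0.8, -0.1, 0.5]
grip_width: 50.0
finger_force: 0.0
```

Call:
arm_command:
  gripper: [50,50,50,50,50]
  dp:
    - [-1,0.1,0]
    - [-1,0.1,0]
    - [-1,0.1,0]
    - [-1,0.1,0]
    - [-1,0.2,0]
  twist: [1,1,1,1,1]

```text
time: 1.98
tool_pos: [444.9, 381.1, 226.2]
tcp_rot: [-3.141, 0.001, 1.531]
contact_force: [-0.6, 0.5, -0.3]
grip_width: 50.0
finger_force: 0.0
```

Call:
arm_command:
  gripper: [50,50,50,50,50]
  dp:
    - [-1,0.2,0]
    - [-1,0.2,0]
    - [-1,0.3,0]
    - [-1,0.3,0]
    - [-1,0.4,0]
  twist: [1,1,1,1,0.8]

```text
time: 2.6
tool_pos: [452.3, 251.5, 226.3]
tcp_rot: [-3.141, 0.001, 1.112]
contact_force: [-0.0, 0.4, -0.2]
grip_width: 49.8
finger_force: 0.0
```

```bash
cat > go.py <<'E'
import sys
from h import *
o=get_obs();p=o['tool_pos'];r=o['tcp_rot']
print('t',o['time'],'pos',p.round(1),'yaw',np.degrees(r[2]).round(1),'tilt',np.degrees(r[:2]).round(1),'w',round(o['grip_width'],1))
if len(sys.argv)>4:
    t=np.array([float(a) for a in sys.argv[1:4]]);R=Ro.from_euler('xyz',r)
    print('tool units',(R.inv().apply(t-p)/25).round(2),'twist',round(-(float(sys.argv[4])-np.degrees(r[2]))/5,2))
E
python3 go.py 429 -132 120 63.7
```

```text
t 2.6 pos [452.3 251.5 226.3] yaw 63.7 tilt [-180.    0.] w 49.8
tool units [-14.17   5.95   4.26] twist 0.01
```

Call:
arm_command:
  gripper: [50,50,50,50,50]
  dp:
    - [-1,0.4,0]
    - [-1,0.4,0]
    - [-1,0.4,0]
    - [-1,0.4,0]
    - [-1,0.4,0]
  twist: [0,0,0,0,0]

```text
time: 3.22
tool_pos: [442.1, 117.3, 226.4]
tcp_rot: [-3.141, 0.0, 1.115]
contact_force: [-0.4, 0.2, 0.2]
grip_width: 50.0
finger_force: 0.0
```

Call:
arm_command:
  gripper: [50,50,50,50,50]
  dp:
    - [-1,0.4,0]
    - [-1,0.4,0]
    - [-1,0.4,0]
    - [-1,0.4,0]
    - [-1,0.4,0]
  twist: [0,0,0,0,0]

```text
time: 3.85
tool_pos: [432.0, -16.9, 226.5]
tcp_rot: [-3.141, 0.0, 1.115]
contact_force: [-0.1, -0.8, 0.1]
grip_width: 49.8
finger_force: 0.0
```

Call:
arm_command:
  gripper: [40,40,40,40,40]
  dp:
    - [-1,0.5,0.5]
    - [-1,0.5,0.6]
    - [-1,0.5,0.8]
    - [-0.8,0.3,1]
    - [-0.4,0.2,1]
  twist: [0,0,0,0,0]

```text
time: 4.47
tool_pos: [430.7, -133.3, 128.3]
tcp_rot: [-3.141, 0.0, 1.114]
contact_force: [0.1, -0.1, -0.5]
grip_width: 39.9
finger_force: 0.0
```

```bash
python3 go.py 429 -132 3 63.7
python3 - <<'E'
from h import *
im=cv2.cvtColor(capture('scene'),cv2.COLOR_RGB2BGR);cv2.imwrite('pics/s1.png',im)
c=cv2.resize(im[110:300,160:400],None,fx=3,fy=3,interpolation=cv2.INTER_CUBIC)
cv2.imwrite('pics/s1c.png',c)
E
```

```text
t 4.475 pos [ 430.7 -133.3  128.3] yaw 63.8 tilt [-180.    0.] w 39.9
tool units [ 0.02 -0.08  5.01] twist 0.02
```

View pics/s1c.png

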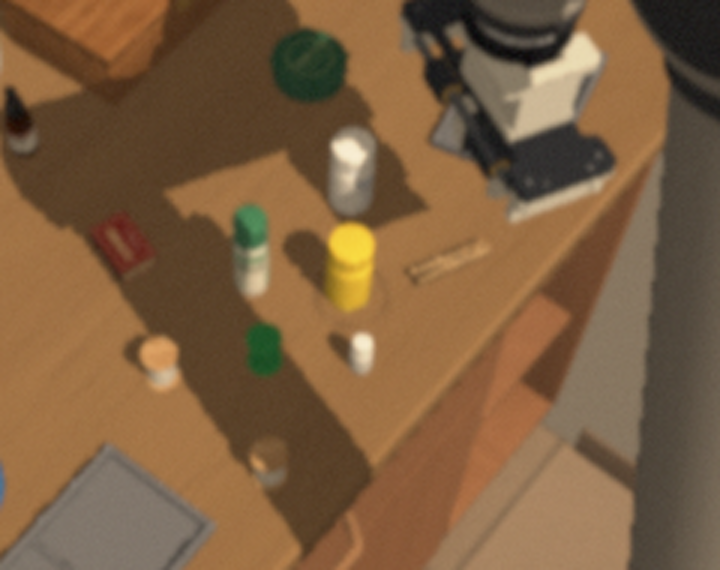

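The view shows the gripper above and to the right at (550,150) because of parallax. The peg lies free at crop (448,260), where I measured it before, and the bottle at (352,170) is just ahead of the gripper body, so I keep the grasp off-centre.

Call:
arm_command:
  gripper: [40,40,40,40,40]
  dp:
    - [0,0,1]
    - [0,0,1]
    - [0,0,1]
    - [0,0,1]
    - [0,0,0.8]
  twist: [0,0,0,0,0]

```text
time: 5.15
tool_pos: [431.0, -132.0, 8.6]
tcp_rot: [-3.141, -0.0, 1.115]
contact_force: [0.1, -0.4, -0.7]
grip_width: 39.9
finger_force: 0.0
```

Call:
arm_command:
  gripper: [40,5,5,5,5]
  dp:
    - [0,0,0.15]
    - [0,0,0]
    - [0,0,0]
    - [0,0,0]
    - [0,0,0]
  twist: [0,0,0,0,0]

```text
time: 5.78
tool_pos: [431.4, -132.5, 6.1]
tcp_rot: [3.14, -0.0, 1.115]
contact_force: [-0.5, 0.4, 5.9]
grip_width: 13.9
finger_force: 30.0
```

Call:
arm_command:
  gripper: [5,5,5,5,5]
  dp:
    - [0,0,-0.6]
    - [0,0,-1]
    - [0,0,-1]
    - [0,0,-1]
    - [0,0,-1]
  twist: [0,0,0,0,0]

```text
time: 6.4
tool_pos: [430.8, -132.3, 121.4]
tcp_rot: [3.142, -0.0, 1.115]
contact_force: [-0.2, -0.4, -0.1]
grip_width: 14.2
finger_force: 30.0
```

Call:
arm_command:
  gripper: [5,5,5,5,5]
  dp:
    - [0.7,-0.2,-0.5]
    - [1,-0.2,0]
    - [1,-0.1,0]
    - [1,0.1,0]
    - [1,0.2,0]
  twist: [-1,-1,-1,-1,-1]

```text
time: 7.02
tool_pos: [458.1, -15.5, 133.1]
tcp_rot: [3.141, -0.0, 1.554]
contact_force: [0.9, -0.2, 0.4]
grip_width: 14.2
finger_force: 30.0
```

Call:
arm_command:
  gripper: [5,5,5,5,5]
  dp:
    - [1,0.2,0]
    - [1,0.2,0]
    - [1,0.2,0]
    - [1,0.2,0]
    - [1,0.2,0]
  twist: [-0.8,0,0,0,0]

```text
time: 7.65
tool_pos: [478.4, 110.3, 133.0]
tcp_rot: [-3.141, -0.0, 1.621]
contact_force: [0.4, 0.2, 0.5]
grip_width: 13.9
finger_force: 30.0
```

```bash
python3 go.py 481 219 10 92.7
```

```text
t 7.65 pos [478.4 110.3 133. ] yaw 92.9 tilt [-180.   -0.] w 13.9
tool units [4.34 0.32 4.92] twist 0.04
```

Call:
arm_command:
  gripper: [5,5,5,5,5]
  dp:
    - [1,0.1,0]
    - [1,0.1,0]
    - [1,0.1,0.8]
    - [0.8,0,1]
    - [0.5,0,1]
  twist: [0,0,0,0,0]

```text
time: 8.28
tool_pos: [480.4, 218.2, 62.3]
tcp_rot: [3.141, -0.0, 1.622]
contact_force: [-0.1, -0.3, 0.0]
grip_width: 13.9
finger_force: 30.0
```

```bash
python3 go.py 481 219 10 92.7
python3 - <<'E'
from h import *
a=cv2.cvtColor(capture('scene'),cv2.COLOR_RGB2BGR)
b=cv2.cvtColor(capture('top'),cv2.COLOR_RGB2BGR)
cv2.imwrite('pics/s2.png',a);cv2.imwrite('pics/t2.png',b)
A=cv2.resize(a[225:384,110:260],None,fx=3.5,fy=3.5,interpolation=cv2.INTER_CUBIC)
cv2.imwrite('pics/s2c.png',A)
E
```

```text
t 8.275 pos [480.4 218.2  62.3] yaw 92.9 tilt [180.  -0.] w 13.9
tool units [0.03 0.03 2.09] twist 0.05
```

View pics/s2c.png

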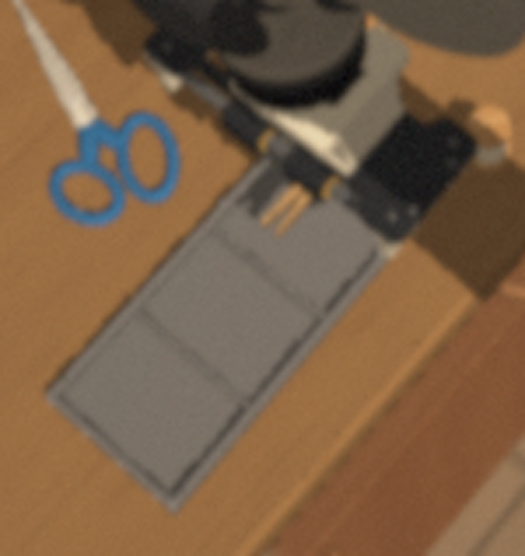

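The crop shows the peg held with its free end at (278,228). The tray is now unshadowed: end corners at (55,395) and (173,500), dividers from (212,228) to (318,310) and from (140,303) to (243,400).

Run:
```python
from h import *
c=get_calibration('scene');S=lambda x,y:(110+x/3.5-.36,225+y/3.5-.36)
for n,z,p in [('pegend',62,(278,228)),('c+x+y',12,(50,395)),('c-x+y',12,(173,508)),('d1a',10,(212,228)),('d1b',10,(318,310)),('d2a',10,(140,303)),('d2b',10,(243,402))]: print(n,plane(c,S(*p),z)[:2].round(1))
b=cv2.imread('pics/t2.png');cv2.imwrite('pics/t2c.png',cv2.resize(b[185:245,100:210],None,fx=6,fy=6,interpolation=cv2.INTER_CUBIC))
```

```text
pegend [473.9 265.7]
c+x+y [521.4 420.5]
c-x+y [417.8 416.7]
d1a [524.  284.1]
d1b [435.6 278.1]
d2a [522.8 347. ]
d2b [430.8 347.7]
```

View pics/t2c.png

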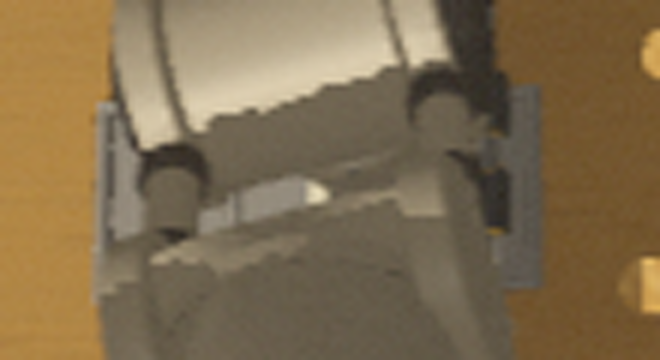

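The top crop shows the tray mostly hidden by the arm, with the peg tip near (318,192) and the tray ends at (97,200) and (540,190). The tray pose agrees with the estimate; I shift 3 mm along +y and set the peg down.

Call:
arm_command:
  gripper: [5,5,5,5,5]
  dp:
    - [0.12,0,0.8]
    - [0,0,0.8]
    - [0,0,0.4]
    - [0,0,0.1]
    - [0,0,0]
  twist: [0,0,0,0,0]

```text
time: 9.0
tool_pos: [480.9, 220.2, 11.1]
tcp_rot: [3.141, -0.0, 1.621]
contact_force: [-0.2, -0.5, 0.3]
grip_width: 14.1
finger_force: 30.0
```

Call:
arm_command:
  gripper: [5,30,34,34,34]
  dp:
    - [0,0,0]
    - [0,0,0]
    - [0,0,0]
    - [0,0,0]
    - [0,0,-0.5]
  twist: [0,0,0,0,0]

```text
time: 9.62
tool_pos: [479.7, 220.1, 22.7]
tcp_rot: [-3.14, 0.0, 1.621]
contact_force: [-1.2, 0.4, 0.2]
grip_width: 34.0
finger_force: 0.0
```

Call:
arm_command:
  gripper: [50,50,50,50,50]
  dp:
    - [0,0,-1]
    - [-0.5,0,-1]
    - [-1,-0.3,-1]
    - [-1,-0.7,0]
    - [-1,-0.7,0]
  twist: [0,0,0,0,0]

```text
time: 10.25
tool_pos: [442.3, 130.1, 99.2]
tcp_rot: [3.14, -0.0, 1.621]
contact_force: [-0.0, -0.5, 0.6]
grip_width: 50.2
finger_force: 0.0
```

```bash
python3 go.py 429 124.5 4 92.7
python3 - <<'E'
from h import *
a=cv2.cvtColor(capture('scene'),cv2.COLOR_RGB2BGR)
cv2.imwrite('pics/s3.png',a)
cv2.imwrite('pics/s3c.png',cv2.resize(a[205:384,110:310],None,fx=3,fy=3,interpolation=cv2.INTER_CUBIC))
E
```

```text
t 10.25 pos [442.3 130.1  99.2] yaw 92.9 tilt [179.9  -0. ] w 50.2
tool units [-0.2  -0.55  3.81] twist 0.04
```

View pics/s3c.png

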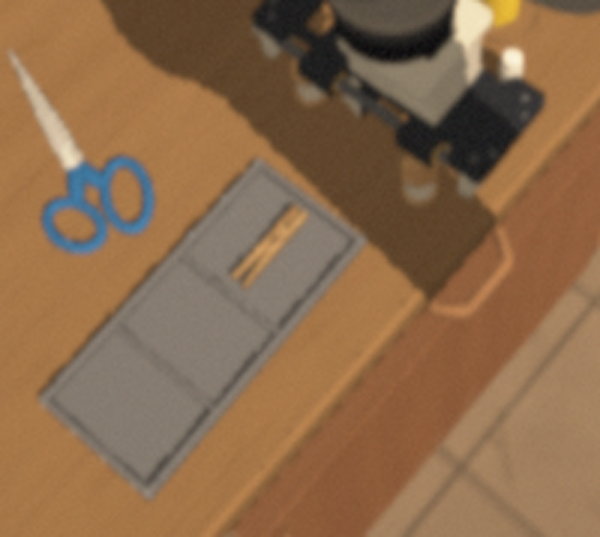

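The peg lies flat well inside the wide pocket, from (235,280) to (300,210). The reel at (418,180) is under the gripper.

Call:
arm_command:
  gripper: [50,50,50,50,50]
  dp:
    - [-0.2,-0.55,0]
    - [0,0,1]
    - [0,0,1]
    - [0,0,1]
    - [0,0,0.6]
  twist: [0,0,0,0,0]

```text
time: 10.92
tool_pos: [428.8, 125.1, 7.6]
tcp_rot: [-3.141, -0.0, 1.621]
contact_force: [0.3, -0.1, -0.5]
grip_width: 50.0
finger_force: 0.0
```

Call:
arm_command:
  gripper: [50,15,15,15,15]
  dp:
    - [0,0,0.2]
    - [0,0,0]
    - [0,0,0]
    - [0,0,0]
    - [0,0,0]
  twist: [0,0,0,0,0]

```text
time: 11.55
tool_pos: [429.2, 125.2, 3.5]
tcp_rot: [3.141, -0.0, 1.621]
contact_force: [-1.4, 1.0, 4.3]
grip_width: 24.7
finger_force: 30.2
```

```bash
python3 go.py 477 315 60 92.7
```

```text
t 11.55 pos [429.2 125.2   3.5] yaw 92.9 tilt [179.9  -0. ] w 24.7
tool units [ 7.49  2.29 -2.26] twist 0.04
```

The grip width of 24.7 is below 29, so the reel may be off the pads; looking.

Run:
```python
from h import *
a=cv2.cvtColor(capture('scene'),cv2.COLOR_RGB2BGR);b=cv2.cvtColor(capture('top'),cv2.COLOR_RGB2BGR)
A=cv2.resize(a[195:295,190:310],None,fx=4,fy=4,interpolation=cv2.INTER_CUBIC)
B=cv2.resize(b[210:260,170:245],None,fx=4,fy=4,interpolation=cv2.INTER_CUBIC)
o=np.zeros((400,790,3),np.uint8);o[:A.shape[0],:480]=A;o[:B.shape[0],490:490+B.shape[1]]=B
cv2.imwrite('pics/s4c.png',np.clip(o*1.5,0,255).astype(np.uint8))
```

```text
(no output)
```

View pics/s4c.png

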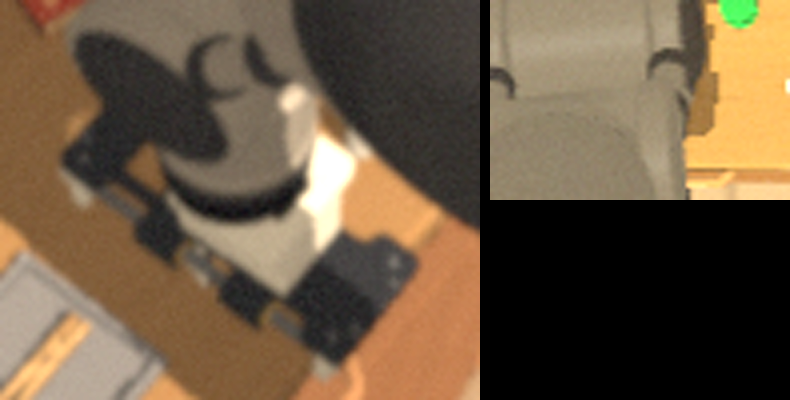

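The picture shows only the gripper body over the reel, with the fingers at (200,265) and (285,320), so nothing can be concluded. I lift a little and look again.

Call:
arm_command:
  gripper: [15,15,15,15,15]
  dp:
    - [0,0,-0.3]
    - [0,0,-0.7]
    - [0,0,-1]
    - [0.5,0,-1]
    - [1,0,0]
  twist: [0,0,0,0,0]

```text
time: 12.28
tool_pos: [428.3, 162.7, 80.1]
tcp_rot: [3.138, -0.001, 1.619]
contact_force: [0.6, 0.6, -0.1]
grip_width: 24.9
finger_force: 30.1
```

Call:
arm_command:
  gripper: [15,15,15,15,15]
  dp:
    - [1,0.3,0]
    - [1,0.4,0]
    - [1,0.5,0]
    - [1,0.5,0]
    - [1,0.5,0]
  twist: [0,0,0,0,0]

```text
time: 12.9
tool_pos: [475.8, 290.9, 78.2]
tcp_rot: [-3.141, 0.0, 1.621]
contact_force: [1.0, -0.7, -0.4]
grip_width: 24.8
finger_force: 30.1
```

```bash
python3 go.py 477 315 9 92.7
python3 - <<'E'
from h import *
a=cv2.cvtColor(capture('scene'),cv2.COLOR_RGB2BGR)
cv2.imwrite('pics/s5c.png',cv2.resize(a[204:384,110:310],None,fx=3.3,fy=3.3,interpolation=cv2.INTER_CUBIC))
E
```

```text
t 12.9 pos [475.8 290.9  78.2] yaw 92.9 tilt [-180.    0.] w 24.8
tool units [0.96 0.1  2.77] twist 0.04
```

View pics/s5c.png

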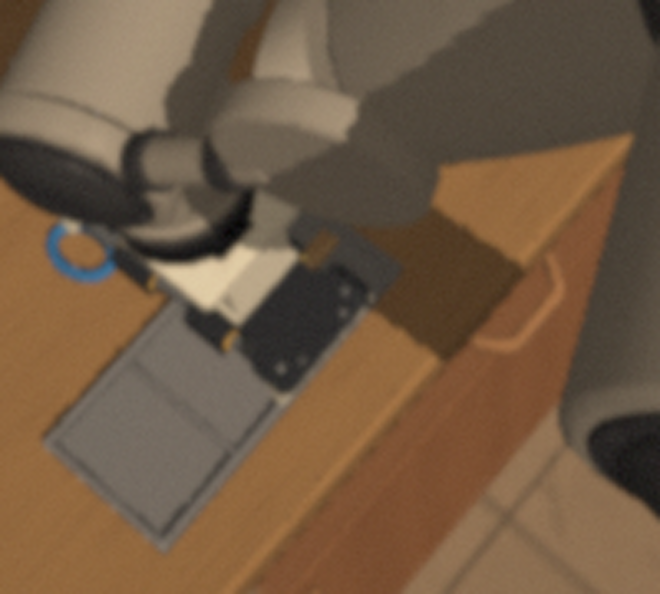

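The reel is gone from its place and the grip still reads 24.8, so it is held, though hidden by the gripper body in this view. Lowering it into the middle pocket.

Call:
arm_command:
  gripper: [15,15,15,15,15]
  dp:
    - [1,0.1,0.2]
    - [0.05,0,1]
    - [0,0,1]
    - [0,0,0.4]
    - [0,0,0.1]
  twist: [0,0,0,0,0]

```text
time: 13.58
tool_pos: [476.7, 316.3, 10.3]
tcp_rot: [-3.141, 0.0, 1.621]
contact_force: [-0.9, 0.3, -0.0]
grip_width: 25.0
finger_force: 30.1
```

Call:
arm_command:
  gripper: [15,15,15,15,15]
  dp:
    - [0,0,0.06]
    - [0,0,0]
    - [0,0,0]
    - [0,0,0]
    - [0,0,0]
  twist: [0,0,0,0,0]

```text
time: 14.2
tool_pos: [476.9, 316.5, 9.1]
tcp_rot: [3.141, -0.0, 1.621]
contact_force: [-0.3, 0.6, 0.3]
grip_width: 24.8
finger_force: 30.1
```

Call:
arm_command:
  gripper: [15,15,28,36,40]
  dp:
    - [0,0,0.08]
    - [0,0,0]
    - [0,0,0]
    - [0,0,0]
    - [0,0,0]
  twist: [0,0,0,0,0]

```text
time: 14.82
tool_pos: [476.9, 316.5, 7.0]
tcp_rot: [3.141, -0.0, 1.621]
contact_force: [-0.1, 0.3, -0.3]
grip_width: 38.9
finger_force: 0.0
```

Call:
arm_command:
  gripper: [40,40,40,40,50]
  dp:
    - [0,0,0]
    - [0,0,-0.4]
    - [0,0,-1]
    - [0,0,-1]
    - [0,0,-1]
  twist: [0,0,0,0,0]

```text
time: 15.45
tool_pos: [476.9, 316.5, 93.6]
tcp_rot: [3.141, -0.0, 1.621]
contact_force: [-0.5, 0.6, -0.3]
grip_width: 45.8
finger_force: 0.0
```

Call:
arm_command:
  gripper: [50,50,50,50,50]
  dp:
    - [0,0,-1]
    - [-0.6,0.2,-1]
    - [-1,0.2,-0.5]
    - [-1,0.2,0]
    - [-1,0.2,0]
  twist: [0,0,0,0,0]

```text
time: 16.08
tool_pos: [501.6, 226.9, 155.5]
tcp_rot: [3.14, -0.0, 1.621]
contact_force: [0.5, -0.3, -0.8]
grip_width: 49.8
finger_force: 0.0
```

Call:
arm_command:
  gripper: [50,50,50,50,50]
  dp:
    - [-1,0.3,0]
    - [-1,0.3,0]
    - [-1,0.3,0]
    - [-1,0.3,0]
    - [-1,0.3,0]
  twist: [0,0,0,0,0]

```text
time: 16.7
tool_pos: [545.3, 103.8, 155.3]
tcp_rot: [3.141, -0.0, 1.621]
contact_force: [0.1, -0.2, -0.2]
grip_width: 50.0
finger_force: 0.0
```

```bash
python3 go.py 552.6 3.7 45 90
python3 - <<'E'
from h import *
a=cv2.cvtColor(capture('scene'),cv2.COLOR_RGB2BGR)
b=cv2.cvtColor(capture('top'),cv2.COLOR_RGB2BGR)
cv2.imwrite('pics/s6.png',a);cv2.imwrite('pics/t6.png',b)
o=np.zeros((600,800,3),np.uint8);A=cv2.resize(a[240:384,110:240],None,fx=3,fy=3,interpolation=cv2.INTER_CUBIC);B=cv2.resize(b[185:245,100:230],None,fx=3,fy=3,interpolation=cv2.INTER_CUBIC)
o[:A.shape[0],:A.shape[1]]=A;o[:B.shape[0],400:400+B.shape[1]]=B
cv2.imwrite('pics/s6c.png',o[:440])
E
```

```text
t 16.7 pos [545.3 103.8 155.3] yaw 92.9 tilt [179.9  -0. ] w 50.0
tool units [-4.01  0.09  4.41] twist 0.58
```

View pics/s6c.png

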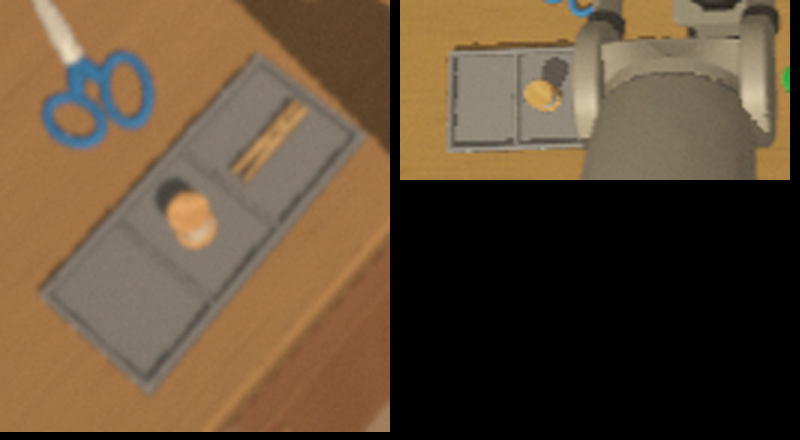

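The reel stands in the middle pocket, with its top at scene crop (190,213) and inside the pocket walls, and the peg is still in place. Next is the stain stick.

Call:
arm_command:
  gripper: [50,50,50,50,50]
  dp:
    - [-1,0,0]
    - [-1,0,0]
    - [-1,0,0]
    - [-0.9,0.1,0.2]
    - [-0.1,0.2,0.5]
  twist: [0.58,0,0,0,0]

```text
time: 17.42
tool_pos: [554.3, 4.3, 137.6]
tcp_rot: [3.14, -0.0, 1.569]
contact_force: [0.7, 0.7, -0.6]
grip_width: 50.2
finger_force: 0.0
```

```bash
python3 go.py 552.6 3.7 45 90
```

```text
t 17.425 pos [554.3   4.3 137.6] yaw 89.9 tilt [179.9  -0. ] w 50.2
tool units [-0.02 -0.08  3.7 ] twist -0.02
```

Call:
arm_command:
  gripper: [50,50,50,50,50]
  dp:
    - [0,-0.1,0.6]
    - [0,0,0.8]
    - [0,0,1]
    - [0,0,1]
    - [0,0,0.3]
  twist: [0,0,0,0,0]

```text
time: 18.05
tool_pos: [550.1, 6.0, 42.7]
tcp_rot: [-3.138, -0.001, 1.571]
contact_force: [0.1, -1.0, -0.0]
grip_width: 49.9
finger_force: 0.0
```

Call:
arm_command:
  gripper: [30,20,15,15,15]
  dp:
    - [0,0,0]
    - [0,0,0]
    - [0,0,0]
    - [0,0,0]
    - [0,0,0]
  twist: [0,0,0,0,0]

```text
time: 18.68
tool_pos: [552.0, 4.6, 45.4]
tcp_rot: [3.14, 0.0, 1.57]
contact_force: [-0.1, 1.3, 5.8]
grip_width: 28.2
finger_force: 30.0
```

Call:
arm_command:
  gripper: [15,15,15,15,15]
  dp:
    - [0,0,-0.5]
    - [0,0,-1]
    - [0,0,-1]
    - [0.4,0,-0.8]
    - [0.8,-0.2,0]
  twist: [0,0,0,0,0]

```text
time: 19.3
tool_pos: [547.2, 34.7, 128.7]
tcp_rot: [3.138, 0.0, 1.569]
contact_force: [0.2, -0.8, -1.1]
grip_width: 28.0
finger_force: 30.0
```

Call:
arm_command:
  gripper: [15,15,15,15,15]
  dp:
    - [1,-0.2,0]
    - [1,-0.2,0]
    - [1,-0.2,0]
    - [1,-0.2,0]
    - [1,-0.2,0]
  twist: [0,0,0,0,0]

```text
time: 19.92
tool_pos: [519.8, 161.2, 125.9]
tcp_rot: [-3.139, 0.0, 1.571]
contact_force: [0.1, -0.3, 0.3]
grip_width: 28.0
finger_force: 30.0
```

Call:
arm_command:
  gripper: [15,15,15,15,15]
  dp:
    - [1,-0.2,0]
    - [1,-0.2,0]
    - [1,-0.2,0]
    - [1,-0.2,0]
    - [1,-0.2,0]
  twist: [-0.55,0,0,0,0]

```text
time: 20.55
tool_pos: [489.9, 284.9, 125.8]
tcp_rot: [-3.139, 0.001, 1.619]
contact_force: [0.0, -0.4, -0.7]
grip_width: 28.2
finger_force: 30.0
```

```bash
python3 go.py 474 384 50 92.7
```

```text
t 20.55 pos [489.9 284.9 125.8] yaw 92.8 tilt [-179.9    0. ] w 28.2
tool units [ 3.99 -0.44  3.03] twist 0.01
```

Call:
arm_command:
  gripper: [15,15,15,15,15]
  dp:
    - [1,-0.2,0]
    - [1,-0.2,0]
    - [1,0,0]
    - [0.8,0,0]
    - [0.1,0,0.5]
  twist: [0,0,0,0,0]

```text
time: 21.18
tool_pos: [476.7, 382.0, 114.2]
tcp_rot: [3.14, -0.001, 1.62]
contact_force: [1.6, -0.3, -1.0]
grip_width: 28.0
finger_force: 30.0
```

Call:
arm_command:
  gripper: [15,15,15,15,15]
  dp:
    - [0,0,1]
    - [0,0,0.9]
    - [0,0,0.4]
    - [0,0,0.1]
    - [0,0,0]
  twist: [0,0,0,0,0]

```text
time: 21.8
tool_pos: [477.3, 380.5, 54.9]
tcp_rot: [3.141, -0.0, 1.618]
contact_force: [0.0, 0.2, -1.1]
grip_width: 28.4
finger_force: 30.0
```

Down to about 49, then release.

Call:
arm_command:
  gripper: [15,15,15,15,15]
  dp:
    - [0,-0.1,0.15]
    - [0,0,0.05]
    - [0,0,0.04]
    - [0,0,0]
    - [0,0,0]
  twist: [0,0,0,0,0]

```text
time: 22.42
tool_pos: [474.5, 380.4, 48.6]
tcp_rot: [3.141, -0.0, 1.618]
contact_force: [-0.4, 0.5, -0.2]
grip_width: 28.3
finger_force: 30.0
```

Call:
arm_command:
  gripper: [15,28,36,45,50]
  dp:
    - [0,0,0.02]
    - [0,0,0]
    - [0,0,0]
    - [0,0,0]
    - [0,0,-0.3]
  twist: [0,0,0,0,0]

```text
time: 23.05
tool_pos: [474.0, 380.1, 55.0]
tcp_rot: [-3.14, 0.001, 1.618]
contact_force: [-0.5, -0.1, 0.1]
grip_width: 48.4
finger_force: 0.0
```

Call:
arm_command:
  gripper: [50,50,50,50,50]
  dp:
    - [0,0,-1]
    - [0,0,-1]
    - [0,0,-1]
    - [-0.5,0.1,-0.6]
    - [-1,0.3,0]
  twist: [0,0,0,0,0]

```text
time: 23.68
tool_pos: [486.7, 343.3, 147.0]
tcp_rot: [3.139, -0.001, 1.62]
contact_force: [-0.6, 0.1, 0.1]
grip_width: 50.1
finger_force: 0.0
```

Call:
arm_command:
  gripper: [50,50,50,50,50]
  dp:
    - [-1,0.3,0]
    - [-1,0.3,0]
    - [-1,0.3,0]
    - [-1,0.3,0]
    - [-1,0.3,0]
  twist: [0,0,0,0,0]

```text
time: 24.3
tool_pos: [529.7, 218.6, 145.4]
tcp_rot: [-3.141, 0.0, 1.618]
contact_force: [0.0, -0.2, 0.1]
grip_width: 49.9
finger_force: 0.0
```

```bash
python3 go.py 548.4 117 4 90
```

```text
t 24.3 pos [529.7 218.6 145.4] yaw 92.7 tilt [-180.    0.] w 49.9
tool units [-4.09  0.56  5.66] twist 0.54
```

Call:
arm_command:
  gripper: [50,50,50,50,50]
  dp:
    - [-1,0.2,0]
    - [-1,0.2,0]
    - [-1,0.2,0]
    - [-0.8,0.1,0.6]
    - [-0.2,0,1]
  twist: [0.54,0,0,0,0]

```text
time: 24.92
tool_pos: [548.9, 118.5, 105.7]
tcp_rot: [3.14, 0.0, 1.569]
contact_force: [-0.7, 0.3, -0.4]
grip_width: 49.6
finger_force: 0.0
```

```bash
python3 go.py 548.4 117 4 90
```

```text
t 24.925 pos [548.9 118.5 105.7] yaw 89.9 tilt [179.9   0. ] w 49.6
tool units [-0.06 -0.03  4.07] twist -0.02
```

Call:
arm_command:
  gripper: [50,50,50,50,50]
  dp:
    - [-0.05,0,1]
    - [0,0,1]
    - [0,0,1]
    - [0,0,0.8]
    - [0,0,0.15]
  twist: [0,0,0,0,0]

```text
time: 25.55
tool_pos: [547.2, 118.6, 5.5]
tcp_rot: [-3.138, 0.0, 1.571]
contact_force: [0.1, -0.1, -0.8]
grip_width: 49.9
finger_force: 0.0
```

Call:
arm_command:
  gripper: [50,30,20,15,15]
  dp:
    - [0,0,0]
    - [0,0,0]
    - [0,0,0]
    - [0,0,0]
    - [0,0,0]
  twist: [0,0,0,0,0]

```text
time: 26.18
tool_pos: [548.6, 119.5, 7.2]
tcp_rot: [3.141, -0.0, 1.571]
contact_force: [-0.4, 0.2, 3.4]
grip_width: 25.2
finger_force: 30.0
```

Call:
arm_command:
  gripper: [15,15,15,15,15]
  dp:
    - [0,0,-0.4]
    - [0,0,-0.8]
    - [0,0,-1]
    - [0,0,-1]
    - [0,0,-1]
  twist: [0,0,0,0,0]

```text
time: 26.8
tool_pos: [548.3, 119.4, 113.1]
tcp_rot: [3.141, -0.0, 1.571]
contact_force: [-0.2, -0.0, -0.2]
grip_width: 25.2
finger_force: 30.0
```

Call:
arm_command:
  gripper: [15,15,15,15,15]
  dp:
    - [-0.5,-0.1,-0.6]
    - [-1,-0.2,0]
    - [-1,-0.2,0]
    - [-1,-0.2,0]
    - [-1,-0.2,0]
  twist: [0,0,0,0,0]

```text
time: 27.42
tool_pos: [525.2, 5.4, 126.7]
tcp_rot: [-3.141, 0.0, 1.571]
contact_force: [0.5, -0.4, 0.2]
grip_width: 25.3
finger_force: 30.0
```

Call:
arm_command:
  gripper: [15,15,15,15,15]
  dp:
    - [-1,-0.2,0]
    - [-1,-0.2,0]
    - [-1,-0.2,0]
    - [-1,-0.2,0]
    - [-1,-0.2,0]
  twist: [0,0,0,0,0]

```text
time: 28.05
tool_pos: [500.1, -119.5, 126.6]
tcp_rot: [-3.141, -0.0, 1.571]
contact_force: [0.7, -0.1, 0.1]
grip_width: 25.0
finger_force: 30.0
```

Call:
arm_command:
  gripper: [15,15,15,15,15]
  dp:
    - [-1,-0.2,0]
    - [-1,-0.2,0]
    - [-1,-0.2,0]
    - [-1,-0.2,0]
    - [0,0,0]
  twist: [0,0,0,-0.9,-0.9]

```text
time: 28.68
tool_pos: [479.9, -220.3, 126.6]
tcp_rot: [-3.141, 0.0, 1.728]
contact_force: [0.4, 1.3, -0.4]
grip_width: 25.1
finger_force: 30.0
```

```bash
python3 go.py 484 -268.5 12 104
```

```text
t 28.675 pos [ 479.9 -220.3  126.6] yaw 99.0 tilt [-180.    0.] w 25.1
tool units [-1.93 -0.14  4.58] twist -0.99
```

Call:
arm_command:
  gripper: [15,15,15,15,15]
  dp:
    - [-1,-0.05,0.2]
    - [-0.9,-0.05,0.5]
    - [0,0,1]
    - [0,0,1]
    - [0,0,1]
  twist: [-0.9,-0.1,0,0,0]

```text
time: 29.3
tool_pos: [486.9, -265.7, 33.4]
tcp_rot: [-3.141, -0.0, 1.815]
contact_force: [-0.2, 0.3, -0.5]
grip_width: 25.1
finger_force: 30.0
```

Call:
arm_command:
  gripper: [15,15,15,15,15]
  dp:
    - [0,0,0.6]
    - [0,0,0.2]
    - [0,0,0]
    - [0,0,0]
    - [0,0,0]
  twist: [0,0,0,0,0]

```text
time: 29.92
tool_pos: [488.2, -265.4, 14.9]
tcp_rot: [3.141, 0.001, 1.816]
contact_force: [-0.3, 0.3, -0.2]
grip_width: 24.9
finger_force: 30.0
```

```bash
python3 go.py 484 -268.5 10.3 104
```

```text
t 29.925 pos [ 488.2 -265.4   14.9] yaw 104.0 tilt [1.799e+02 1.000e-01] w 24.9
tool units [-0.08 -0.19  0.18] twist 0.01
```

Call:
arm_command:
  gripper: [15,15,15,15,15]
  dp:
    - [-0.08,-0.15,0]
    - [0,0,0.1]
    - [0,0,0.05]
    - [0,0,0]
    - [0,0,0]
  twist: [0,0,0,0,0]

```text
time: 30.55
tool_pos: [484.7, -268.0, 10.4]
tcp_rot: [-3.142, -0.0, 1.816]
contact_force: [0.5, -1.5, -0.7]
grip_width: 25.0
finger_force: 30.0
```

Call:
arm_command:
  gripper: [15,28,36,40,40]
  dp:
    - [0,0,0]
    - [0,0,0]
    - [0,0,0]
    - [0,0,0]
    - [0,0,-0.3]
  twist: [0,0,0,0,0]

```text
time: 31.18
tool_pos: [484.3, -267.8, 17.8]
tcp_rot: [-3.141, -0.001, 1.816]
contact_force: [0.1, 0.0, 0.1]
grip_width: 40.0
finger_force: 0.0
```

Call:
arm_command:
  gripper: [40,40,50,60,60]
  dp:
    - [0,0,-1]
    - [0,0,-1]
    - [0,0,-1]
    - [0,0,-1]
    - [0.5,0.4,-0.8]
  twist: [0,0,0,0,0]

```text
time: 31.8
tool_pos: [491.3, -254.2, 139.6]
tcp_rot: [3.141, 0.001, 1.814]
contact_force: [-0.3, -0.3, -0.8]
grip_width: 59.1
finger_force: 0.0
```

Call:
arm_command:
  gripper: [60,60,60,60,60]
  dp:
    - [1,0.7,0]
    - [1,0.7,0]
    - [1,0.7,0]
    - [1,0.7,0]
    - [0.6,0.5,0]
  twist: [0,0,0,0,0]

```text
time: 32.42
tool_pos: [543.9, -120.7, 138.5]
tcp_rot: [3.141, 0.0, 1.817]
contact_force: [0.3, -0.7, -0.3]
grip_width: 60.0
finger_force: 0.0
```

```bash
python3 go.py 544.2 -118.7 26 104
python3 - <<'E'
from h import *
a=cv2.cvtColor(capture('scene'),cv2.COLOR_RGB2BGR);cv2.imwrite('pics/s7.png',a)
A=cv2.resize(a[100:384,110:390],None,fx=2.1,fy=2.1,interpolation=cv2.INTER_CUBIC);cv2.imwrite('pics/s7c.png',A)
E
```

```text
t 32.425 pos [ 543.9 -120.7  138.5] yaw 104.1 tilt [180.   0.] w 60.0
tool units [0.07 0.03 4.5 ] twist 0.02
```

View pics/s7c.png

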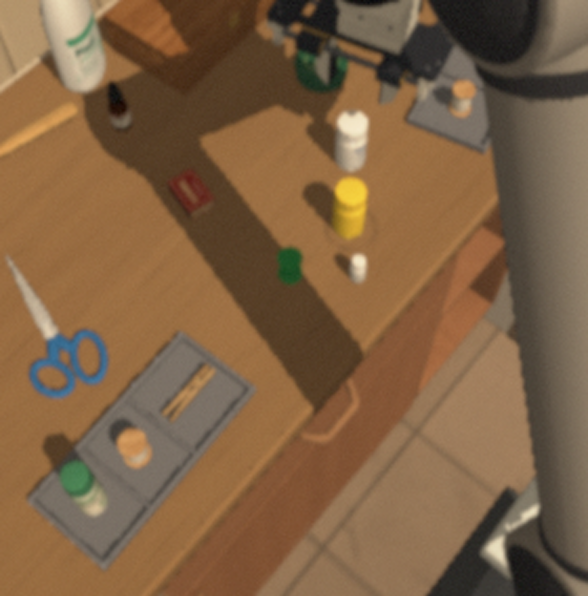

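All placed things stand as wanted: stick (83,487), reel (133,447), peg (188,390), and the second reel in the short tray at (462,97). The white bottle is at (351,140), below the gripper.

Call:
arm_command:
  gripper: [60,60,60,60,60]
  dp:
    - [0.05,0,1]
    - [0,0,1]
    - [0,0,1]
    - [0,0,1]
    - [0,0,0.4]
  twist: [0,0,0,0,0]

```text
time: 33.1
tool_pos: [542.4, -121.1, 26.8]
tcp_rot: [-3.14, -0.001, 1.815]
contact_force: [0.3, 0.5, 0.5]
grip_width: 59.8
finger_force: 0.0
```

Call:
arm_command:
  gripper: [50,30,20,20,20]
  dp:
    - [0,0,0]
    - [0,0,0]
    - [0,0,0]
    - [0,0,0]
    - [0,0,0]
  twist: [0,0,0,0,0]

```text
time: 33.72
tool_pos: [543.9, -121.0, 28.9]
tcp_rot: [3.14, 0.001, 1.816]
contact_force: [0.6, -0.3, 5.9]
grip_width: 36.4
finger_force: 30.0
```

```bash
python3 go.py 503.4 -345 130 104
```

```text
t 33.725 pos [ 543.9 -121.    28.9] yaw 104.0 tilt [1.799e+02 1.000e-01] w 36.4
tool units [-8.3  -3.74 -4.04] twist 0.01
```

Call:
arm_command:
  gripper: [20,20,20,20,20]
  dp:
    - [0,0,-0.4]
    - [0,0,-0.8]
    - [0,0,-1]
    - [0,0,-1]
    - [0,0,-0.8]
  twist: [0,0,0,0,0]

```text
time: 34.35
tool_pos: [543.1, -120.6, 129.3]
tcp_rot: [3.141, 0.0, 1.816]
contact_force: [-0.0, -0.4, -0.6]
grip_width: 36.3
finger_force: 30.0
```

Call:
arm_command:
  gripper: [20,20,20,20,20]
  dp:
    - [-0.6,-0.3,0]
    - [-1,-0.5,0]
    - [-1,-0.5,0]
    - [-1,-0.5,0]
    - [-1,-0.5,0]
  twist: [0,0,0,0,0]

```text
time: 34.98
tool_pos: [513.9, -247.8, 126.7]
tcp_rot: [-3.14, -0.001, 1.815]
contact_force: [-0.0, -0.6, -0.9]
grip_width: 36.5
finger_force: 30.0
```

Call:
arm_command:
  gripper: [20,20,20,20,20]
  dp:
    - [-1,-0.4,0]
    - [-1,-0.4,0]
    - [-1,-0.4,0]
    - [-0.6,-0.2,0]
    - [0,0,0]
  twist: [0,0,0,0,0]

```text
time: 35.6
tool_pos: [502.4, -343.0, 127.1]
tcp_rot: [-3.141, -0.001, 1.814]
contact_force: [0.5, 0.1, -1.1]
grip_width: 36.4
finger_force: 30.0
```

```bash
python3 go.py 503.4 -345 33 104
```

```text
t 35.6 pos [ 502.4 -343.   127.1] yaw 103.9 tilt [-1.8e+02 -1.0e-01] w 36.4
tool units [-0.09  0.02  3.76] twist -0.01
```

Call:
arm_command:
  gripper: [20,20,20,20,20]
  dp:
    - [-0.08,0,1]
    - [0,0,1]
    - [0,0,1]
    - [0,0,0.5]
    - [0,0,0.1]
  twist: [0,0,0,0,0]

```text
time: 36.22
tool_pos: [503.5, -343.2, 37.4]
tcp_rot: [-3.141, -0.001, 1.816]
contact_force: [-0.9, -0.5, 0.2]
grip_width: 37.0
finger_force: 30.0
```

Call:
arm_command:
  gripper: [20,20,20,20,20]
  dp:
    - [0,0,0.05]
    - [0,0,0]
    - [0,0,0]
    - [0,0,0]
    - [0,0,0]
  twist: [0,0,0,0,0]

```text
time: 36.85
tool_pos: [503.6, -344.0, 36.8]
tcp_rot: [3.141, 0.0, 1.816]
contact_force: [-0.1, -0.2, -0.4]
grip_width: 36.3
finger_force: 30.0
```

Call:
arm_command:
  gripper: [20,20,20,20,20]
  dp:
    - [0,0,0.1]
    - [0,0,0.08]
    - [0,0,0]
    - [0,0,0]
    - [0,0,0]
  twist: [0,0,0,0,0]

```text
time: 37.48
tool_pos: [503.6, -344.0, 32.1]
tcp_rot: [-3.142, -0.0, 1.816]
contact_force: [-0.5, 0.8, -0.4]
grip_width: 36.5
finger_force: 30.0
```

Call:
arm_command:
  gripper: [30,38,46,54,58]
  dp:
    - [0,0,0]
    - [0,0,0]
    - [0,0,0]
    - [0,0,0]
    - [0,0,-0.3]
  twist: [0,0,0,0,0]

```text
time: 38.1
tool_pos: [503.3, -343.7, 39.5]
tcp_rot: [-3.141, -0.001, 1.816]
contact_force: [-0.7, 0.5, -0.4]
grip_width: 56.7
finger_force: 0.0
```

Call:
arm_command:
  gripper: [60,60,60,60,60]
  dp:
    - [0,0,-1]
    - [0,0,-1]
    - [0,0,-1]
    - [0,0,-1]
    - [0,0,-1]
  twist: [0,0,0,0,0]

```text
time: 38.72
tool_pos: [503.6, -344.0, 166.2]
tcp_rot: [3.141, 0.001, 1.816]
contact_force: [-0.4, 1.4, 0.3]
grip_width: 59.8
finger_force: 0.0
```

Call:
arm_command:
  gripper: [60,60,60,60,60]
  dp:
    - [1,-0.3,0]
    - [1,-0.3,0]
    - [1,-0.3,0]
    - [1,-0.3,0]
    - [1,-0.3,0]
  twist: [0,0,0,0,0]

```text
time: 39.35
tool_pos: [436.5, -231.2, 165.3]
tcp_rot: [3.141, 0.001, 1.816]
contact_force: [0.7, 0.1, -0.4]
grip_width: 60.2
finger_force: 0.0
```

Call:
arm_command:
  gripper: [60,60,60,60,60]
  dp:
    - [1,0,0]
    - [1,0,0]
    - [1,0,0]
    - [1,0,0]
    - [1,0,0]
  twist: [0,0,0,0,0]

```text
time: 39.98
tool_pos: [406.5, -109.8, 165.3]
tcp_rot: [3.141, 0.001, 1.816]
contact_force: [0.7, 0.1, -0.3]
grip_width: 60.0
finger_force: 0.0
```

Run:
```python
from h import *
a=cv2.cvtColor(capture('scene'),cv2.COLOR_RGB2BGR);b=cv2.cvtColor(capture('top'),cv2.COLOR_RGB2BGR)
A=cv2.resize(a[100:384,110:390],None,fx=1.5,fy=1.5);B=cv2.resize(b[180:250,300:400],None,fx=3.7,fy=3.7,interpolation=cv2.INTER_CUBIC)
C=cv2.resize(b[185:245,110:210],None,fx=3.7,fy=3.7,interpolation=cv2.INTER_CUBIC)
o=np.zeros((490,800,3),np.uint8);o[:A.shape[0],:A.shape[1]]=A;o[:B.shape[0],425:425+B.shape[1]]=B;o[262:262+C.shape[0],425:425+C.shape[1]]=C
cv2.imwrite('pics/end.png',o)
```

```text
(no output)
```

View pics/end.png

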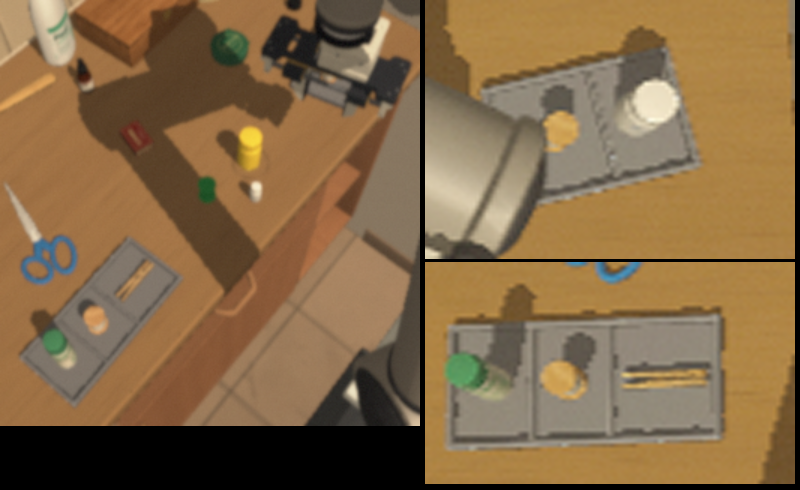

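The final view shows the stick (470,375), reel (563,380) and peg (665,378) each inside their long-tray pockets. In the short tray, the reel stands in the wide pocket (560,130) and the white bottle in the narrow one (650,105). The matchbox, vial, green reel and yellow bottle are in place.

```bash
python3 -c "
from plant import *
print(close_job())"
```

```text
the job is handed in; nothing more can be done
None
```

Both guest kits are made up and the job is handed in at about 40 s; the final pictures show all five items in their pockets, though the black cap was out of that last view and wasn't rechecked.

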